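# Zero the grind lever and click it out to the fourth notch

## Task

Set the sample grinder to grind four. First push the tab of its grind lever left against the sprung zero stop and keep it pressed there for half a second with a light push of about 8 N, no more than 10 N. Then push it right exactly four clicks, one notch at a time with half a second's pause in each, never past the fourth notch, and let go there; leave the loose things around it alone.

Things in the scene. Friction and masses are not known exactly. Their poses are not given: they have to be found in the camera images.
- grinder: Grey sample grinder fixed to the worktop. Base 185 x 176 mm, 45 mm high, from 95 mm in front of (-x) to 90 mm behind the origin; over the origin an amber hopper, 80 mm across, top at 120 mm; behind it the motor housing, top at 110 mm. Origin: on the vertical pivot axis of the grind lever, at worktop level. x to the grinder's back, y to its left as seen from the robot, z up.
- track (a point): Middle of the ribbed track on top of the base (45 mm above the worktop, 74 mm in front of the pivot). Seven steel ribs 2.5 mm high; the six notches between them count 1 to 6 from left (+y) to right (-y): lever angle -0.12, 0, 0.12, 0.24, 0.36, 0.48 rad, ribs halfway between. Left of the first rib (-0.18 rad) the lever runs free to the zero stop.
- lever: Grind lever: origin on the pivot axis at worktop level; its own -x points out along the arm. Angle 0: straight to the front; positive (anticlockwise from above) takes the tab right, to higher notches. Arm 14 mm wide, 54 to 66 mm above the worktop, 113 mm long. It takes 5 to 6 N at the tab to leave a notch; past the rib it springs by itself into the next, and the push drops: one click. Starts in notch 1 to 4.
- lever_tab (a point): In the middle of the lever's black upright thumb tab, 100 mm from the pivot, 95 mm above the worktop. Tab 12 mm wide along the push, 22 mm along the arm, from 66 to 108 mm above the worktop; beside it nothing on the base is higher than 73 mm. Push it from either side, or straddle or hold it from above. In the grinder's frame its y is +12, 0, -12, -24 mm in notches 1, 2, 3, 4.
- stop_post: Zero stop left of the lever: steel post, top 73 mm above the worktop, with a screw and a sprung rubber pad that meets the arm 85 mm from the pivot. Origin on the base top, below the pad's face with the screw right back; -x points to the arm. The screw's setting is not measured: the pad stands 0 to 18 mm nearer the arm, which touches it at -0.50 to -0.29 rad. The pad gives about 4 N per mm.
- tin_low: Loose bystander: grey metal screw-lid tin, 65 mm across, 52 mm high; origin at the middle of its underside.
- tin_tall: Loose bystander: black screw-lid tin, 65 mm across, 68 mm high; origin at the middle of its underside.
- tamper: Loose bystander: coffee tamper with a wooden knob, 58 mm across, 86 mm high; origin at the middle of its underside.
- label_roll: Loose bystander: roll of labels lying flat, 83 mm across, 30 mm high; origin at the middle of its underside.
- grinder_brush: Loose bystander: round bristle brush lying down, 156 mm long, 22 mm thick; origin at the middle of its underside.

How it is judged:
On the way, in this order (a step that is already met when the one before it is completed fails the run):
1. the lever is pressed on the zero stop with at least 5 N (contact force between lever and stop_post above 5 N), for 0.3 s.
2. the lever rests in notch 1 (y of lever_tab in the frame of grinder between 0.0085 and 0.0155 m), for 0.25 s.
3. the lever rests in notch 2 (y of lever_tab in the frame of grinder between -0.0035 and 0.0035 m), for 0.25 s.
4. the lever rests in notch 3 (y of lever_tab in the frame of grinder between -0.0155 and -0.0085 m), for 0.25 s.
5. the lever rests in notch 4 (y of lever_tab in the frame of grinder between -0.0273 and -0.0203 m), for 0.25 s.
At the end, for the whole second after the job is handed in: The lever stands still in notch 4 (its tab within 3.5 mm of that notch), let go (all of step 5 and angular speed of lever below 0.1 rad/s); the robot touches nothing.
It fails at once if the lever is driven on the zero stop with more than 13 N (contact force between lever and stop_post above 13 N).
It fails at once if the lever goes past notch 4, over the rib to notch 5 (y of lever_tab in the frame of grinder below -0.031 m).
It fails at once if a loose bystander is moved by more than 15 mm (distance of any of tin_low, tin_tall, tamper, label_roll, grinder_brush from where it was at the start of the episode above 0.015 m).
It also fails if it takes over 72 s, if anything falls off the work surface, if the arm or the gripper's body presses on something with over 40 N, if the wrist force passes 120 N, or if a joint passes its speed limit or range.

## Robot

A 7-joint arm with a two-finger parallel gripper is mounted at the origin on a cart in front of the work surface, level with it; the furniture and walls round the work are solid. World frame = base frame: x ahead of the robot, y to its left, z up, the work surface at z = 0. Lengths are in m, angles in rad, forces in N, time in s.
With the tool pointing down it reaches from about 0.35 to 0.9 m from the base axis. Payload 7.2 kg.
Tool frame: the origin (TCP) lies midway between the tips of the shut fingers; the grasp point (between the pads) lies 19 mm behind it (r.pinch_z is the distance from the TCP to the grasp point, in m); z points along the fingers, y is the line along which they close (so a half turn about z gives the same grasp; the last joint's range is limited). The gripper opens to 88 mm and grips with 3 to 60 N. Pads are 20 mm wide; open, the fingers measure 115 mm over their backs; the gripper's body (75 mm by 178 mm) begins 61 mm behind the grasp point.
Start: joints at [-1.321, 0.411, -0.013, 1.596, 0.006, 1.134, -0.082], TCP at [0.195, 0.594, 0.223] pointing down, gripper open.
Joint ranges: [-2.95, 2.95], [-0.29, 1.99], [-1.47, 1.44], [0.14, 2.54], [-1.03, 4.17], [0.13, 1.85], [-2.86, 2.86]. Speed limits (rad/s): [2.39, 2.39, 3.01, 3.01, 3.14, 3.14, 3.14].

## Interface

Orientations are given as [roll, pitch, yaw] about the fixed x, y, z axes, in that order (R = Rz(yaw) Ry(pitch) Rx(roll)).
In Python, from station import r gives the robot as it stands.
- The arm moves only by the tool step_arm, never from a script. Its argument "deltas" is a list of rows, each an object with "hand": the finger opening in mm, from 0 to 87.8; "dp": the shift along the tool's x, y, z as a fraction of full scale, a list of three; "twist": the turn, a rotation vector about the tool's x, y, z as a fraction of full scale, a list of three. A call has 1 to 20 rows; each row is the pose to reach, as a shift and turn from the pose commanded when the call began, along the tool's axes at that moment, turning the shorter way round; what a row does not reach only later rows make up. Full scale, the value 1, is 500 mm for a shift and 180 degrees for a turn. A row lasts 1/12 s, in which the tool goes at most 41.7 mm and 7.16 degrees, less where a joint would pass 70% of its speed; a pose out of reach is approached as far as the arm can. A call with a number of a shift or a turn outside -1 to 1 is refused whole. A call with a gripper value outside its range is refused whole. The fingers move at their own pace and stop on an object; "grip_force" is the grip in N (left out, the last holds). Time passes only in rows, so rows that repeat a pose let the fingers close. It gives the time, the measured TCP pose, the force, the opening and the grip force at its end, in the units of the state.
- r.state(): the state, without advancing time (a new reading comes with each control period).
- r.read_camera(name): name is "scene" or "top" or "wrist"; returns a dict with "image" (400x640x3 uint8, red, green, blue), "depth" (400x640 float32, m along the optical axis (not along the pixel's ray), 0 where there is no reading), "fx", "fy", "cx", "cy" (pixels), "rvec" (rotation vector, rad) and "tvec" (3), from world to camera coordinates, as OpenCV has them. Camera axes: x right, y down, z forward; pixel columns grow to the right and rows downward; lengths in m; the calibration is good to about 2 mm. A picture is of the moment at which its call begins.
- r.hand_in(): hands the job in; it is judged then, once.
Trained networks look in a picture, given as the dict that the camera call returned (one of the last four; its "shot" number tells which), for a name from the list of things; names that differ only in an ending like _2 or _b are one class to them, and where a whole thing is asked for, a point or a joint stands for the part that bears it (a point fixed in the world has none). Each returns a list of dicts, best first, with "score" (0 to 1); they miss things now and then, are a little off and sometimes report something else, mostly with a low value. They report only what shows in the picture. A call takes as long as a camera call.
- r.boxes_of(label, picture): "location" ([column, row] in pixels, amid what is visible of it).
- r.trace(label, picture): "pixels" (400x640 bool, what is visible of it) and "location" ([column, row] in pixels, amid what is visible of it).
- r.place_of(label, picture): "location" ([column, row] in pixels: a listed point, or the origin of a listed thing).
The state is a dict: "time_s": time; "qpos": joint angles; "joint_velocities": joint speeds; "joint_efforts": joint torques, N m; "tcp_pos": TCP position; "ee_rot": TCP orientation; "contact_force": force on the tool from outside, world axes, zero at the start; "moment": the same for the moment, N m; "opening": finger opening in m; "finger_force": force on a finger pad.
Only numpy, scipy, OpenCV 4.12 (cv2) and the standard library are available. Lean on these libraries where they do the work, as an engineer would, in place of code of your own. Each camera call takes 0.05 s, during which the arm holds its last target. There are 200 camera calls.

## Working session

There is one attempt and no reset: what is moved stays moved. The work goes in short steps, Python scripts to look and compute and a tool call to move; the robot and the scene stay as the last step left them, time stands still between calls to the robot, and variables do not carry over. Pictures are saved under pics/ and viewed, at most 10 in all, crops included, and the job is handed in when it is done.

Besides the shell and the picture viewer there is one more tool, called after "Call:" by a JSON object that holds its "method" and its "body", one argument or row to a line. step_arm: Moves the arm, as the interface text tells. Its arguments: {"type":"object","properties":{"deltas":{"type":"array","items":{"type":"object","properties":{"hand":{"type":"number"},"dp":{"type":"array","items":{"type":"number","minimum":-1,"maximum":1}},"twist":{"type":"array","items":{"type":"number","minimum":-1,"maximum":1}}}}},"grip_force":{"type":"number"}},"required":["deltas"]}

```bash
mkdir -p pics
cat > h.py <<'E'
import numpy as np,cv2
from station import r
def ray(p,px):
    R=cv2.Rodrigues(np.array(p["rvec"],float))[0];t=np.array(p["tvec"],float).ravel()
    d=R.T@np.array([(px[0]-p["cx"])/p["fx"],(px[1]-p["cy"])/p["fy"],1.]);return -R.T@t,d
def at_z(p,px,z):
    c,d=ray(p,px);return c+d*(z-c[2])/d[2]
def at_depth(p,px):
    c,d=ray(p,px);return c+d*p["depth"][int(round(px[1])),int(round(px[0]))]
def save(p,n,crop=None,s=1):
    im=p["image"][:,:,::-1]
    if crop: a,b,c,d=crop; im=im[b:d,a:c]
    cv2.imwrite("pics/"+n,cv2.resize(im,None,fx=s,fy=s))
E
python3 - <<'E'
from h import *
np.set_printoptions(precision=4,suppress=True)
s=r.state();print({k:np.round(s[k],3) for k in ["time_s","tcp_pos","ee_rot","contact_force","opening"]})
Z={"grinder":0,"track":.045,"lever":0,"lever_tab":.095,"stop_post":.045,"tin_low":0,"tin_tall":0,"tamper":0,"label_roll":0,"grinder_brush":0}
for cam in ["scene","top"]:
    p=r.read_camera(cam);save(p,cam+"0.png")
    for n,z in Z.items():
        for o in r.place_of(n,p)[:1]: print(cam,n,round(o["score"],2),np.round(o["location"]),at_z(p,o["location"],z),at_depth(p,o["location"]))
E
```

```text
{'time_s': np.float64(0.0), 'tcp_pos': array([0.195, 0.593, 0.222]), 'ee_rot': array([-3.14 ,  0.   ,  2.824]), 'contact_force': array([-0.558, -0.1  , -0.178]), 'opening': np.float64(0.088)}
scene grinder 0.69 [302. 207.] [ 0.5485 -0.3414  0.    ] [ 0.518  -0.3053  0.0495]
scene track 0.64 [328. 213.] [ 0.4652 -0.3277  0.045 ] [ 0.4669 -0.3301  0.0419]
scene lever 0.86 [304. 207.] [ 0.5452 -0.3427  0.    ] [ 0.5161 -0.308   0.0475]
scene lever_tab 0.86 [345. 191.] [ 0.4475 -0.3612  0.095 ] [ 0.4418 -0.3521  0.1053]
scene stop_post 0.58 [310. 222.] [ 0.4807 -0.2858  0.045 ] [ 0.4802 -0.2851  0.046 ]
scene tin_low 0.79 [267. 319.] [ 0.4234 -0.08    0.    ] [ 0.4006 -0.0613  0.0517]
scene tin_tall 0.69 [336. 161.] [ 0.5812 -0.5219  0.    ] [ 0.5626 -0.4944  0.028 ]
scene tamper 0.75 [211. 280.] [ 0.5694 -0.0784  0.    ] [ 0.551  -0.0681  0.0286]
scene label_roll 0.83 [387. 178.] [ 0.4416 -0.5432  0.    ] [ 0.4274 -0.5124  0.0304]
scene grinder_brush 0.81 [353. 260.] [ 0.3702 -0.2853  0.    ] [ 0.3642 -0.2746  0.0164]
top grinder 0.83 [331. 164.] [ 0.5469 -0.3399  0.    ] [ 0.5285 -0.3377  0.1195]
top track 0.55 [330. 200.] [ 0.4647 -0.3358  0.045 ] [ 0.4646 -0.3358  0.0458]
top lever 0.68 [332. 165.] [ 0.544  -0.3413  0.    ] [ 0.5265 -0.3391  0.116 ]
top lever_tab 0.67 [342. 204.] [ 0.4523 -0.3581  0.095 ] [ 0.4516 -0.3576  0.1073]
top stop_post 0.56 [305. 197.] [ 0.473  -0.2831  0.045 ] [ 0.4717 -0.2839  0.0619]
top tin_low 0.62 [210. 228.] [ 0.4136 -0.0737  0.    ] [ 0.4131 -0.0873  0.0505]
top tin_tall 0.75 [414. 147.] [ 0.5787 -0.5234  0.    ] [ 0.5665 -0.5094  0.0649]
top tamper 0.79 [210. 162.] [ 0.5599 -0.0734  0.    ] [ 0.5491 -0.0907  0.064 ]
top label_roll 0.85 [429. 209.] [ 0.4413 -0.5504  0.    ] [ 0.4415 -0.5513 -0.0039]
top grinder_brush 0.86 [312. 248.] [ 0.3653 -0.2945  0.    ] [ 0.366  -0.295   0.0185]
```

View pics/scene0.png

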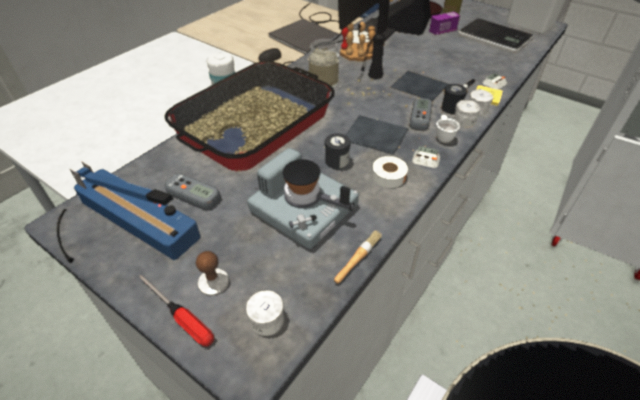

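View pics/top0.png

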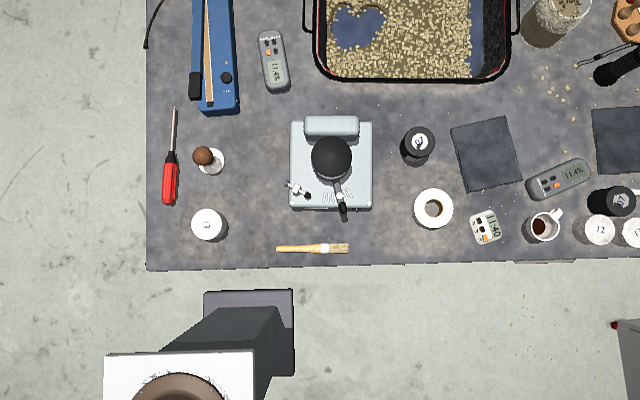

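The scene view shows the grinder at about (302,205), with the lever tab at (345,191) and the stop at (310,222). In the top view the tab is at (342,204), right of centre (notch 3 or 4), and the grinder is nearly square to the world axes. Next I'll swing over at safe height.

Call:
{"method": "step_arm", "body": {
  "deltas": [
    {"hand": 32, "dp": [-0.738, -0.579, 0], "twist": [0, 0, 0.45]},
    {"hand": 32, "dp": [-0.738, -0.579, 0], "twist": [0, 0, 0.45]},
    {"hand": 32, "dp": [-0.738, -0.579, 0], "twist": [0, 0, 0.45]},
    {"hand": 32, "dp": [-0.738, -0.579, 0], "twist": [0, 0, 0.45]},
    {"hand": 32, "dp": [-0.738, -0.579, 0], "twist": [0, 0, 0.45]},
    {"hand": 32, "dp": [-0.738, -0.579, 0], "twist": [0, 0, 0.45]},
    {"hand": 32, "dp": [-0.738, -0.579, 0], "twist": [0, 0, 0.45]},
    {"hand": 32, "dp": [-0.738, -0.579, 0], "twist": [0, 0, 0.45]},
    {"hand": 32, "dp": [-0.738, -0.579, 0], "twist": [0, 0, 0.45]},
    {"hand": 32, "dp": [-0.738, -0.579, 0], "twist": [0, 0, 0.45]},
    {"hand": 32, "dp": [-0.738, -0.579, 0], "twist": [0, 0, 0.45]},
    {"hand": 32, "dp": [-0.738, -0.579, 0], "twist": [0, 0, 0.45]},
    {"hand": 32, "dp": [-0.738, -0.579, 0], "twist": [0, 0, 0.45]},
    {"hand": 32, "dp": [-0.738, -0.579, 0], "twist": [0, 0, 0.45]}
  ]
}}

```text
time_s: 2.27
tcp_pos: [0.4553, 0.2036, 0.2227]
ee_rot: [-3.141, -0.0, 1.41]
contact_force: [-0.7, 1.2, 0.6]
opening: 0.0318
finger_force: 0.0
```

Call:
{"method": "step_arm", "body": {
  "deltas": [
    {"hand": 32, "dp": [-0.965, 0.085, -0.04], "twist": [0, 0, 0.449]},
    {"hand": 32, "dp": [-0.965, 0.085, -0.04], "twist": [0, 0, 0.449]},
    {"hand": 32, "dp": [-0.965, 0.085, -0.04], "twist": [0, 0, 0.449]},
    {"hand": 32, "dp": [-0.965, 0.085, -0.04], "twist": [0, 0, 0.449]},
    {"hand": 32, "dp": [-0.965, 0.085, -0.04], "twist": [0, 0, 0.449]},
    {"hand": 32, "dp": [-0.965, 0.085, -0.04], "twist": [0, 0, 0.449]},
    {"hand": 32, "dp": [-0.965, 0.085, -0.04], "twist": [0, 0, 0.449]},
    {"hand": 32, "dp": [-0.965, 0.085, -0.04], "twist": [0, 0, 0.449]},
    {"hand": 32, "dp": [-0.965, 0.085, -0.04], "twist": [0, 0, 0.449]},
    {"hand": 32, "dp": [-0.965, 0.085, -0.04], "twist": [0, 0, 0.449]},
    {"hand": 32, "dp": [-0.965, 0.085, -0.04], "twist": [0, 0, 0.449]},
    {"hand": 32, "dp": [-0.965, 0.085, -0.04], "twist": [0, 0, 0.449]},
    {"hand": 32, "dp": [-0.965, 0.085, -0.04], "twist": [0, 0, 0.449]},
    {"hand": 32, "dp": [-0.965, 0.085, -0.04], "twist": [0, 0, 0.449]},
    {"hand": 32, "dp": [-0.965, 0.085, -0.04], "twist": [0, 0, 0.449]}
  ]
}}

```text
time_s: 3.52
tcp_pos: [0.421, -0.2776, 0.2421]
ee_rot: [-3.14, 0.001, 0.004]
contact_force: [-1.0, 1.3, 0.6]
opening: 0.0323
finger_force: 0.0
```

```bash
cat > look.py <<'E'
from h import *
import sys
np.set_printoptions(precision=4,suppress=True)
s=r.state();print(s["time_s"],np.array(s["tcp_pos"]),np.array(s["ee_rot"]),np.array(s["contact_force"]),s["opening"],np.array(s["qpos"]))
Z={"grinder":0,"track":.045,"lever":0,"lever_tab":.095,"stop_post":.045}
for cam in ["wrist","top"]:
    p=r.read_camera(cam);save(p,cam+sys.argv[1]+".png")
    for n,z in Z.items():
        for o in r.place_of(n,p)[:1]: print(cam,n,round(o["score"],2),np.round(o["location"]),at_z(p,o["location"],z))
    if cam=="wrist":print(ray(p,(320,200)))
E
python3 look.py 1
```

```text
3.5167 [ 0.421  -0.2776  0.2421] [-3.1405  0.0007  0.0037] [-1.0305  1.3309  0.5729] 0.03229234010964256 [-0.2907  0.2486  0.9434  1.9001 -0.2254  1.1051 -0.8265]
wrist grinder 0.56 [369.  62.] [ 0.5439 -0.3357  0.    ]
wrist track 0.85 [372. 129.] [ 0.4717 -0.3361  0.045 ]
wrist lever_tab 0.93 [399. 157.] [ 0.4498 -0.355   0.095 ]
wrist stop_post 0.74 [330. 124.] [ 0.477  -0.2904  0.045 ]
(array([ 0.5005, -0.2767,  0.4036]), array([-0.2926, -0.0082, -0.9562]))
top track 0.96 [330. 200.] [ 0.4649 -0.3346  0.045 ]
top lever 0.49 [330. 165.] [ 0.5441 -0.3365  0.    ]
```

View pics/wrist1.png

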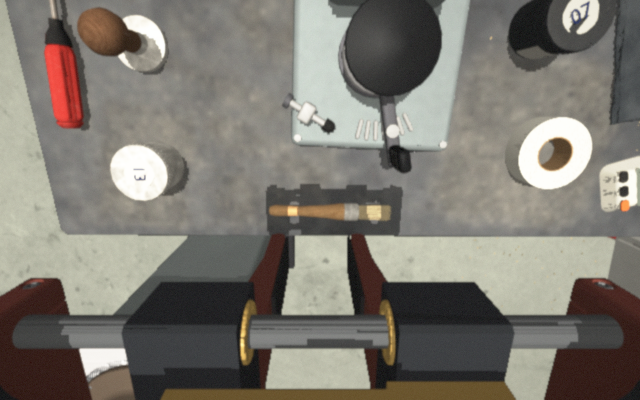

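Run:
```python
from h import *
np.set_printoptions(precision=4,suppress=True)
for cam in ["top","wrist"]:
    p=r.read_camera(cam)
    R=cv2.Rodrigues(np.array(p["rvec"],float))[0];t=np.array(p["tvec"],float).ravel()
    v,u=np.mgrid[:400,:640];d=p["depth"]
    P=(np.stack([(u-p["cx"])/p["fx"]*d,(v-p["cy"])/p["fy"]*d,d],-1)-t)@R
    m=(d>0)&(abs(P[...,2]-.045)<.006)&(abs(P[...,0]-.54)<.13)&(abs(P[...,1]+.34)<.13)
    m=cv2.morphologyEx(m.astype(np.uint8),cv2.MORPH_OPEN,np.ones((3,3)))
    n,l,st,_=cv2.connectedComponentsWithStats(m);k=1+st[1:,4].argmax();q=P[l==k]
    rc=cv2.minAreaRect(q[:,:2].astype(np.float32)*1000);print(cam,len(q),np.median(q[:,2]),rc);print(cv2.boxPoints(rc))
    tb=(d>0)&(P[...,2]>.085)&(P[...,2]<.125)&(abs(P[...,0]-.45)<.03)&(abs(P[...,1]+.355)<.04)
    print("tab",tb.sum(),P[tb].mean(0),P[tb].min(0),P[tb].max(0))
```

```text
top 1736 0.04350032074307818 ((539.0467529296875, -389.4971923828125), (67.4632568359375, 180.14598083496094), 87.89478302001953)
[[ 447.7954 -419.8972]
 [ 627.8198 -426.5149]
 [ 630.2981 -359.0971]
 [ 450.2737 -352.4795]]<stdin>:13: RuntimeWarning: Mean of empty slice.
  ret = um.true_divide(
Traceback (most recent call last):
ValueError: zero-size array to reduction operation minimum which has no identity
```

Call:
{"method": "step_arm", "body": {
  "deltas": [
    {"hand": 32, "dp": [0.051, 0.159, 0.1], "twist": [0, 0, -0.062]},
    {"hand": 32, "dp": [0.051, 0.159, 0.1], "twist": [0, 0, -0.062]},
    {"hand": 32, "dp": [0.051, 0.159, 0.1], "twist": [0, 0, -0.062]},
    {"hand": 32, "dp": [0.051, 0.159, 0.234], "twist": [0, 0, -0.062]},
    {"hand": 32, "dp": [0.051, 0.159, 0.234], "twist": [0, 0, -0.062]},
    {"hand": 32, "dp": [0.051, 0.159, 0.234], "twist": [0, 0, -0.062]},
    {"hand": 32, "dp": [0.051, 0.159, 0.234], "twist": [0, 0, -0.062]}
  ]
}}

```text
time_s: 4.75
tcp_pos: [0.4447, -0.3591, 0.125]
ee_rot: [-3.14, 0.003, 0.194]
contact_force: [0.5, 1.0, 0.5]
opening: 0.0323
finger_force: 0.0
```

```bash
python3 look.py 2
```

```text
4.75 [ 0.4447 -0.3591  0.125 ] [-3.1402  0.0025  0.1936] [0.4954 1.0337 0.5177] 0.032269701437310706 [ 0.0276  0.5238  0.7796  1.8677 -0.4498  0.9376 -0.3624]
wrist grinder 0.75 [318.  72.] [ 0.5452 -0.3387  0.    ]
wrist track 0.9 [298. 168.] [ 0.472  -0.3377  0.045 ]
wrist lever_tab 0.89 [316. 228.] [ 0.4468 -0.3572  0.095 ]
wrist stop_post 0.96 [234. 150.] [ 0.4762 -0.2887  0.045 ]
(array([ 0.5231, -0.3432,  0.2863]), array([-0.2876, -0.0632, -0.9557]))
```

View pics/wrist2.png

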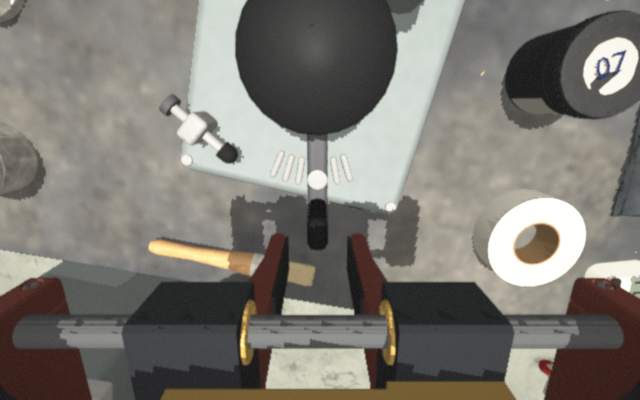

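Tab is at (316,228), midway between the fingers (about 275 to 360) and in line with the tool. Its position matches notch 4. Descending.

Call:
{"method": "step_arm", "body": {
  "deltas": [
    {"hand": 32, "dp": [0.004, -0.002, 0.03], "twist": [0, 0, 0]},
    {"hand": 32, "dp": [0.004, -0.002, 0.06], "twist": [0, 0, 0]},
    {"hand": 32, "dp": [0.004, -0.002, 0.086], "twist": [0, 0, 0]},
    {"hand": 32, "dp": [0.004, -0.002, 0.086], "twist": [0, 0, 0]},
    {"hand": 32, "dp": [0.004, -0.002, 0.086], "twist": [0, 0, 0]},
    {"hand": 32, "dp": [0.004, -0.002, 0.086], "twist": [0, 0, 0]}
  ]
}}

```text
time_s: 5.85
tcp_pos: [0.4473, -0.3583, 0.0831]
ee_rot: [3.141, -0.0, 0.194]
contact_force: [-0.0, 0.8, 1.1]
opening: 0.0321
finger_force: 0.0
```

```bash
cat > plan.py <<'E'
from h import *
import sys,json
PV=np.array([.5447,-.337]);YG=-.037
def pose(phi,rad=.100):
    a=YG+phi;return PV-rad*np.array([np.cos(a),np.sin(a)]),a
def rows(phis,p0,y0):
    out=[]
    for f in phis:
        p,a=pose(f);d=p-p0
        dx=d@[np.cos(y0),np.sin(y0)];dy=d@[np.sin(y0),-np.cos(y0)]
        out.append([round(f,3),round(dx/.5,4),round(dy/.5,4),round(-(a-y0)/np.pi,4)])
    return out
if __name__=="__main__":
    a=sys.argv; p0=np.array([float(a[1]),float(a[2])]);y0=float(a[3])
    for o in rows(np.linspace(float(a[4]),float(a[5]),int(a[6])),p0,y0):print(o)
E
python3 plan.py .4473 -.3583 .194 .2 -.24 12
python3 - <<'E'
from h import *
p=r.read_camera("wrist");save(p,"w3.png")
for n in ["stop_post","lever_tab"]:
    for o in r.place_of(n,p)[:1]: print(n,o["location"],at_z(p,o["location"],.045 if n[0]=="s" else .095))
E
```

```text
[np.float64(0.2), np.float64(-0.0005), np.float64(-0.0104), np.float64(0.0099)]
[np.float64(0.16), np.float64(-0.0001), np.float64(-0.0184), np.float64(0.0226)]
[np.float64(0.12), np.float64(0.0006), np.float64(-0.0264), np.float64(0.0353)]
[np.float64(0.08), np.float64(0.0016), np.float64(-0.0343), np.float64(0.0481)]
[np.float64(0.04), np.float64(0.003), np.float64(-0.0422), np.float64(0.0608)]
[np.float64(0.0), np.float64(0.0047), np.float64(-0.05), np.float64(0.0735)]
[np.float64(-0.04), np.float64(0.0067), np.float64(-0.0578), np.float64(0.0863)]
[np.float64(-0.08), np.float64(0.009), np.float64(-0.0654), np.float64(0.099)]
[np.float64(-0.12), np.float64(0.0116), np.float64(-0.073), np.float64(0.1117)]
[np.float64(-0.16), np.float64(0.0145), np.float64(-0.0805), np.float64(0.1245)]
[np.float64(-0.2), np.float64(0.0176), np.float64(-0.0878), np.float64(0.1372)]
[np.float64(-0.24), np.float64(0.0211), np.float64(-0.095), np.float64(0.1499)]
stop_post [217.4, 168.9] [ 0.47347188 -0.28855857  0.045     ]
lever_tab [313.7, 261.6] [ 0.44768835 -0.35553291  0.095     ]
```

View pics/w3.png

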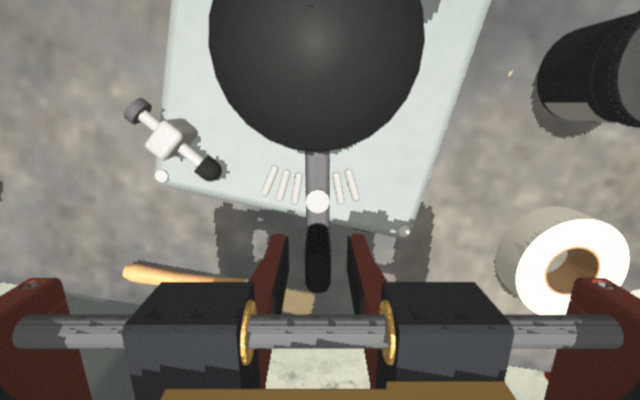

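The pad tip is at about (217,175), still well left of the lever. I'll push left over the notches now.

Call:
{"method": "step_arm", "body": {
  "deltas": [
    {"hand": 32, "dp": [-0.0005, -0.0104, 0], "twist": [0, 0, 0.0099]},
    {"hand": 32, "dp": [-0.0001, -0.0184, 0], "twist": [0, 0, 0.0226]},
    {"hand": 32, "dp": [0.0006, -0.0264, 0], "twist": [0, 0, 0.0353]},
    {"hand": 32, "dp": [0.0016, -0.0343, 0], "twist": [0, 0, 0.0481]},
    {"hand": 32, "dp": [0.003, -0.0422, 0], "twist": [0, 0, 0.0608]},
    {"hand": 32, "dp": [0.0047, -0.05, 0], "twist": [0, 0, 0.0735]},
    {"hand": 32, "dp": [0.0067, -0.0578, 0], "twist": [0, 0, 0.0863]},
    {"hand": 32, "dp": [0.009, -0.0654, 0], "twist": [0, 0, 0.099]},
    {"hand": 32, "dp": [0.0116, -0.073, 0], "twist": [0, 0, 0.1117]},
    {"hand": 32, "dp": [0.0145, -0.0805, 0], "twist": [0, 0, 0.1245]},
    {"hand": 32, "dp": [0.0176, -0.0878, 0], "twist": [0, 0, 0.1372]},
    {"hand": 32, "dp": [0.0211, -0.095, 0], "twist": [0, 0, 0.1499]},
    {"hand": 32, "dp": [0.0211, -0.095, 0], "twist": [0, 0, 0.1499]},
    {"hand": 32, "dp": [0.0211, -0.095, 0], "twist": [0, 0, 0.1499]}
  ]
}}

```text
time_s: 7.17
tcp_pos: [0.4489, -0.3094, 0.0831]
ee_rot: [3.141, -0.001, -0.275]
contact_force: [-0.3, -0.4, 0.9]
opening: 0.0318
finger_force: 0.4
```

```bash
cat > st.py <<'E'
from h import *
from plan import PV,YG
s=r.state();p=np.array(s["tcp_pos"]);a=s["ee_rot"][2];f=np.array(s["contact_force"]);d=PV-p[:2]
print("t",s["time_s"],"phi %.3f rad %.4f yawphi %.3f"%(np.arctan2(d[1],d[0])-YG,np.hypot(*d),a-YG),"z %.4f"%p[2],"Fright %.2f"%(f[:2]@[np.sin(a),-np.cos(a)]),np.round(f,2),"op",s["opening"],"ff",s["finger_force"])
E
cat > tab.py <<'E'
from h import *
from plan import PV,YG
for cam in ["wrist","top"]:
    p=r.read_camera(cam)
    for n,z in [("lever_tab",.095),("track",.045)]:
        for o in r.place_of(n,p)[:1]:
            w=at_z(p,o["location"],z)[:2]-PV
            print(cam,n,round(o["score"],2),"yg %.4f th %.3f"%(w@[-np.sin(YG),np.cos(YG)],np.arctan2(-w[1],-w[0])-YG))
E
python3 st.py;python3 tab.py; python3 plan.py .4473 -.3583 .194 -.24 -.24 1;python3 -c "
from plan import *
print(pose(-.24))
for o in rows(np.arange(-.25,-.64,-.01),*pose(-.24)):print(*o)"
```

```text
t 7.1667 phi -0.244 rad 0.0997 yawphi -0.238 z 0.0831 Fright 0.46 [-0.28 -0.39  0.87] op 0.03181100087081874 ff 0.39015036269120174
wrist lever_tab 0.7 yg 0.0169 th -0.171
wrist track 0.93 yg -0.0022 th 0.031
[np.float64(-0.24), np.float64(0.0211), np.float64(-0.095), np.float64(0.1499)]
(array([ 0.44851198, -0.30965288]), -0.27699999999999997)
-0.25 0.0 -0.002 0.0032
-0.26 0.0 -0.004 0.0064
-0.27 0.0001 -0.006 0.0095
-0.28 0.0002 -0.008 0.0127
-0.29 0.0002 -0.01 0.0159
-0.3 0.0004 -0.012 0.0191
-0.31 0.0005 -0.014 0.0223
-0.32 0.0006 -0.016 0.0255
-0.33 0.0008 -0.018 0.0286
-0.34 0.001 -0.02 0.0318
-0.35 0.0012 -0.022 0.035
-0.36 0.0014 -0.0239 0.0382
-0.37 0.0017 -0.0259 0.0414
-0.38 0.002 -0.0279 0.0446
-0.39 0.0022 -0.0299 0.0477
-0.4 0.0026 -0.0319 0.0509
-0.41 0.0029 -0.0338 0.0541
-0.42 0.0032 -0.0358 0.0573
-0.43 0.0036 -0.0378 0.0605
-0.44 0.004 -0.0397 0.0637
-0.45 0.0044 -0.0417 0.0668
-0.46 0.0048 -0.0436 0.07
-0.47 0.0053 -0.0456 0.0732
-0.48 0.0057 -0.0475 0.0764
-0.49 0.0062 -0.0495 0.0796
-0.5 0.0067 -0.0514 0.0828
-0.51 0.0072 -0.0533 0.0859
-0.52 0.0078 -0.0553 0.0891
-0.53 0.0084 -0.0572 0.0923
-0.54 0.0089 -0.0591 0.0955
-0.55 0.0095 -0.061 0.0987
-0.56 0.0102 -0.0629 0.1019
-0.57 0.0108 -0.0648 0.105
-0.58 0.0114 -0.0667 0.1082
-0.59 0.0121 -0.0686 0.1114
-0.6 0.0128 -0.0705 0.1146
-0.61 0.0135 -0.0723 0.1178
-0.62 0.0143 -0.0742 0.121
-0.63 0.015 -0.076 0.1241
```

Call:
{"method": "step_arm", "body": {
  "deltas": [
    {"hand": 32, "dp": [0.0, -0.004, 0], "twist": [0, 0, 0.0064]},
    {"hand": 32, "dp": [0.0002, -0.008, 0], "twist": [0, 0, 0.0127]},
    {"hand": 32, "dp": [0.0004, -0.012, 0], "twist": [0, 0, 0.0191]},
    {"hand": 32, "dp": [0.0006, -0.016, 0], "twist": [0, 0, 0.0255]},
    {"hand": 32, "dp": [0.001, -0.02, 0], "twist": [0, 0, 0.0318]},
    {"hand": 32, "dp": [0.0014, -0.0239, 0], "twist": [0, 0, 0.0382]},
    {"hand": 32, "dp": [0.0017, -0.0259, 0], "twist": [0, 0, 0.0414]},
    {"hand": 32, "dp": [0.0017, -0.0259, 0], "twist": [0, 0, 0.0414]}
  ]
}}

```text
time_s: 8.13
tcp_pos: [0.453, -0.2965, 0.0825]
ee_rot: [-3.142, 0.0, -0.407]
contact_force: [-0.5, 0.2, 0.3]
opening: 0.032
finger_force: 0.0
```

```bash
python3 st.py;python3 tab.py;python3 -c "
from plan import *
p=r.read_camera('wrist');save(p,'w4.png')
for o in rows(np.arange(-.39,-.65,-.02),*pose(-.37)):print(*o)"
```

```text
t 8.1333 phi -0.379 rad 0.1003 yawphi -0.370 z 0.0825 Fright 0.02 [-0.48  0.19  0.3 ] op 0.031966755722220984 ff 0.0
wrist lever_tab 0.56 yg 0.0292 th -0.300
wrist track 0.87 yg -0.0023 th 0.031
top track 0.29 yg -0.1794 th 1.783
-0.39 0.0 -0.004 0.0064
-0.41 0.0002 -0.008 0.0127
-0.43 0.0004 -0.012 0.0191
-0.45 0.0006 -0.016 0.0255
-0.47 0.001 -0.02 0.0318
-0.49 0.0014 -0.0239 0.0382
-0.51 0.002 -0.0279 0.0446
-0.53 0.0026 -0.0319 0.0509
-0.55 0.0032 -0.0358 0.0573
-0.57 0.004 -0.0397 0.0637
-0.59 0.0048 -0.0436 0.07
-0.61 0.0057 -0.0475 0.0764
-0.63 0.0067 -0.0514 0.0828
```

View pics/w4.png

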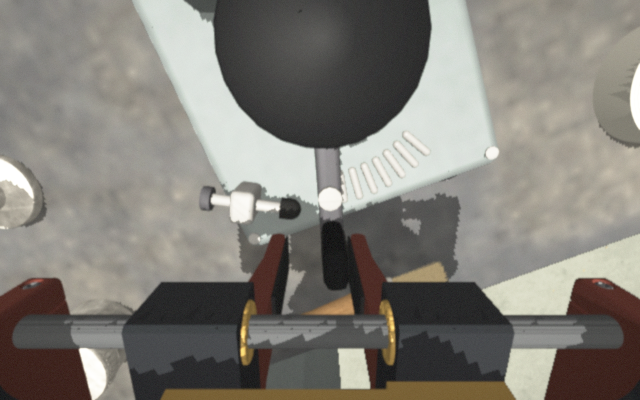

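The lever is past all the ribs (345–425), and the pad at (298,208) is about 10 mm short of the arm. I'll approach it slowly.

Call:
{"method": "step_arm", "body": {
  "deltas": [
    {"hand": 32, "dp": [0, -0.004, 0], "twist": [0, 0, 0.0064]},
    {"hand": 32, "dp": [0.0002, -0.008, 0], "twist": [0, 0, 0.0127]},
    {"hand": 32, "dp": [0.0004, -0.012, 0], "twist": [0, 0, 0.0191]},
    {"hand": 32, "dp": [0.0006, -0.016, 0], "twist": [0, 0, 0.0255]},
    {"hand": 32, "dp": [0.0006, -0.016, 0], "twist": [0, 0, 0.0255]},
    {"hand": 32, "dp": [0.0006, -0.016, 0], "twist": [0, 0, 0.0255]}
  ]
}}

```text
time_s: 8.98
tcp_pos: [0.4565, -0.2893, 0.0825]
ee_rot: [-3.141, 0.0, -0.486]
contact_force: [-0.1, 0.4, 0.8]
opening: 0.0322
finger_force: 0.0
```

```bash
python3 st.py
```

```text
t 8.9833 phi -0.459 rad 0.1003 yawphi -0.449 z 0.0825 Fright -0.27 [-0.11  0.37  0.85] op 0.03217356074839568 ff 0.0
```

Call:
{"method": "step_arm", "body": {
  "deltas": [
    {"hand": 32, "dp": [0, -0.002, 0], "twist": [0, 0, 0.0032]},
    {"hand": 32, "dp": [0, -0.004, 0], "twist": [0, 0, 0.0064]},
    {"hand": 32, "dp": [0, -0.004, 0], "twist": [0, 0, 0.0064]},
    {"hand": 32, "dp": [0, -0.004, 0], "twist": [0, 0, 0.0064]}
  ]
}}

```text
time_s: 9.32
tcp_pos: [0.4573, -0.2878, 0.0826]
ee_rot: [-3.141, 0.0, -0.507]
contact_force: [-0.5, 0.2, -0.7]
opening: 0.032
finger_force: 0.0
```

```bash
python3 st.py
```

```text
t 9.3167 phi -0.476 rad 0.1003 yawphi -0.470 z 0.0826 Fright 0.08 [-0.51  0.19 -0.73] op 0.03197010032951522 ff 0.005931510032155529
```

Call:
{"method": "step_arm", "body": {
  "deltas": [
    {"hand": 32, "dp": [0, -0.002, 0], "twist": [0, 0, 0.0032]},
    {"hand": 32, "dp": [0, -0.002, 0], "twist": [0, 0, 0.0032]},
    {"hand": 32, "dp": [0, -0.002, 0], "twist": [0, 0, 0.0032]}
  ]
}}

```text
time_s: 9.57
tcp_pos: [0.4578, -0.287, 0.0826]
ee_rot: [-3.142, 0.0, -0.517]
contact_force: [-0.0, 0.1, -0.7]
opening: 0.0321
finger_force: 0.1
```

```bash
python3 st.py
```

```text
t 9.5667 phi -0.485 rad 0.1003 yawphi -0.480 z 0.0826 Fright -0.06 [-0.02  0.08 -0.68] op 0.032106279031988136 ff 0.10006822576542618
```

Call:
{"method": "step_arm", "body": {
  "deltas": [
    {"hand": 32, "dp": [0, -0.002, 0], "twist": [0, 0, 0.0032]},
    {"hand": 32, "dp": [0, -0.002, 0], "twist": [0, 0, 0.0032]},
    {"hand": 32, "dp": [0, -0.002, 0], "twist": [0, 0, 0.0032]}
  ]
}}

```text
time_s: 9.82
tcp_pos: [0.4583, -0.2861, 0.0826]
ee_rot: [-3.141, 0.0, -0.527]
contact_force: [0.4, 0.0, -0.7]
opening: 0.0323
finger_force: 0.1
```

```bash
python3 st.py
```

```text
t 9.8167 phi -0.495 rad 0.1003 yawphi -0.490 z 0.0826 Fright -0.20 [ 0.39  0.01 -0.73] op 0.032266801834825075 ff 0.13202147960328148
```

Call:
{"method": "step_arm", "body": {
  "deltas": [
    {"hand": 32, "dp": [0, -0.002, 0], "twist": [0, 0, 0.0032]},
    {"hand": 32, "dp": [0, -0.002, 0], "twist": [0, 0, 0.0032]},
    {"hand": 32, "dp": [0, -0.002, 0], "twist": [0, 0, 0.0032]}
  ]
}}

```text
time_s: 10.07
tcp_pos: [0.4588, -0.2852, 0.0826]
ee_rot: [-3.141, 0.0, -0.537]
contact_force: [-0.5, -0.3, 0.4]
opening: 0.0321
finger_force: 0.1
```

```bash
python3 st.py
```

```text
t 10.0667 phi -0.505 rad 0.1003 yawphi -0.500 z 0.0826 Fright 0.47 [-0.47 -0.26  0.44] op 0.03211743602870099 ff 0.1238103491414222
```

Call:
{"method": "step_arm", "body": {
  "deltas": [
    {"hand": 32, "dp": [0, -0.002, 0], "twist": [0, 0, 0.0032]},
    {"hand": 32, "dp": [0, -0.002, 0], "twist": [0, 0, 0.0032]},
    {"hand": 32, "dp": [0, -0.002, 0], "twist": [0, 0, 0.0032]}
  ]
}}

```text
time_s: 10.32
tcp_pos: [0.4593, -0.2846, 0.0826]
ee_rot: [3.141, -0.0, -0.547]
contact_force: [-0.1, -0.7, -0.3]
opening: 0.0318
finger_force: 0.5
```

```bash
python3 st.py
```

```text
t 10.3167 phi -0.514 rad 0.1002 yawphi -0.510 z 0.0826 Fright 0.64 [-0.14 -0.67 -0.27] op 0.031800773750273015 ff 0.45167439166107215
```

Call:
{"method": "step_arm", "body": {
  "deltas": [
    {"hand": 32, "dp": [0, -0.002, 0], "twist": [0, 0, 0.0032]},
    {"hand": 32, "dp": [0, -0.002, 0], "twist": [0, 0, 0.0032]},
    {"hand": 32, "dp": [0, -0.002, 0], "twist": [0, 0, 0.0032]}
  ]
}}

```text
time_s: 10.57
tcp_pos: [0.4597, -0.284, 0.0826]
ee_rot: [3.141, -0.0, -0.557]
contact_force: [-0.1, -1.9, -0.2]
opening: 0.0319
finger_force: 1.4
```

```bash
python3 st.py; python3 tab.py
```

```text
t 10.5667 phi -0.520 rad 0.1002 yawphi -0.520 z 0.0826 Fright 1.68 [-0.13 -1.9  -0.21] op 0.03193512706913039 ff 1.3689307661843486
wrist lever_tab 0.76 yg 0.0425 th -0.444
wrist track 0.9 yg -0.0023 th 0.031
top track 0.87 yg -0.0009 th 0.012
```

Call:
{"method": "step_arm", "body": {
  "deltas": [
    {"hand": 32, "dp": [0, -0.002, 0], "twist": [0, 0, 0.0032]},
    {"hand": 32, "dp": [0, -0.003, 0], "twist": [0, 0, 0.0048]},
    {"hand": 32, "dp": [0, -0.003, 0], "twist": [0, 0, 0.0048]}
  ]
}}

```text
time_s: 11.12
tcp_pos: [0.4603, -0.2831, 0.0827]
ee_rot: [3.14, -0.001, -0.574]
contact_force: [-2.0, -5.2, -1.9]
opening: 0.032
finger_force: 2.7
```

```bash
python3 st.py
```

```text
t 11.1167 phi -0.532 rad 0.1001 yawphi -0.537 z 0.0827 Fright 5.45 [-2.01 -5.19 -1.9 ] op 0.03195551113285448 ff 2.6948713324964046
```

Call:
{"method": "step_arm", "body": {
  "deltas": [
    {"hand": 32, "dp": [0, -0.0008, 0], "twist": [0, 0, 0.001]},
    {"hand": 32, "dp": [0, -0.0016, 0], "twist": [0, 0, 0.002]},
    {"hand": 32, "dp": [0, -0.0016, 0], "twist": [0, 0, 0.002]}
  ]
}}

```text
time_s: 11.37
tcp_pos: [0.4606, -0.2828, 0.0827]
ee_rot: [3.14, -0.001, -0.58]
contact_force: [-1.4, -7.1, -2.5]
opening: 0.0317
finger_force: 3.3
```

```bash
python3 st.py
```

```text
t 11.3667 phi -0.535 rad 0.1001 yawphi -0.543 z 0.0827 Fright 6.69 [-1.37 -7.1  -2.46] op 0.03172504239759961 ff 3.269276088103652
```

Call:
{"method": "step_arm", "body": {
  "deltas": [
    {"hand": 32, "dp": [0, -0.0008, 0], "twist": [0, 0, 0.001]},
    {"hand": 32, "dp": [0, -0.0008, 0], "twist": [0, 0, 0.001]},
    {"hand": 32, "dp": [0, -0.0008, 0], "twist": [0, 0, 0.001]},
    {"hand": 32, "dp": [0, -0.0008, 0], "twist": [0, 0, 0.001]}
  ]
}}

```text
time_s: 11.7
tcp_pos: [0.4607, -0.2827, 0.0827]
ee_rot: [3.14, -0.001, -0.583]
contact_force: [-2.5, -6.9, -2.8]
opening: 0.0321
finger_force: 3.5
```

```bash
python3 st.py
```

```text
t 11.7 phi -0.537 rad 0.1001 yawphi -0.546 z 0.0827 Fright 7.17 [-2.49 -6.94 -2.8 ] op 0.03208205705981199 ff 3.5369464696850628
```

Call:
{"method": "step_arm", "body": {
  "deltas": [
    {"hand": 32, "dp": [0, 0, 0]},
    {"hand": 32, "dp": [0, 0, 0]},
    {"hand": 32, "dp": [0, 0, 0]},
    {"hand": 32, "dp": [0, 0, 0]},
    {"hand": 32, "dp": [0, 0, 0]},
    {"hand": 32, "dp": [0, 0, 0]}
  ]
}}

```text
invalid input
```

```bash
python3 st.py; python3 tab.py
```

```text
t 11.7 phi -0.537 rad 0.1001 yawphi -0.546 z 0.0827 Fright 7.17 [-2.49 -6.94 -2.8 ] op 0.03208205705981199 ff 3.5369464696850628
wrist lever_tab 0.71 yg 0.0441 th -0.458
wrist track 0.63 yg -0.0012 th 0.016
top track 0.8 yg -0.0009 th 0.012
```

Call:
{"method": "step_arm", "body": {
  "deltas": [
    {"hand": 32, "dp": [0, -0.0004, 0], "twist": [0, 0, 0]},
    {"hand": 32, "dp": [0, -0.0004, 0], "twist": [0, 0, 0]},
    {"hand": 32, "dp": [0, -0.0004, 0], "twist": [0, 0, 0]},
    {"hand": 32, "dp": [0, -0.0004, 0], "twist": [0, 0, 0]},
    {"hand": 32, "dp": [0, -0.0004, 0], "twist": [0, 0, 0]},
    {"hand": 32, "dp": [0, -0.0004, 0], "twist": [0, 0, 0]},
    {"hand": 32, "dp": [0, -0.0004, 0], "twist": [0, 0, 0]}
  ]
}}

```text
time_s: 12.58
tcp_pos: [0.4607, -0.2826, 0.0827]
ee_rot: [3.139, -0.001, -0.583]
contact_force: [-2.2, -7.6, -2.2]
opening: 0.0319
finger_force: 3.7
```

```bash
python3 st.py;python3 -c "
from plan import *
s=r.state();p=np.array(s['tcp_pos'][:2]);y=s['ee_rot'][2]
for o in rows(np.arange(-.52,-.09,.02),p,y):print(*o)"
```

```text
t 12.5833 phi -0.538 rad 0.1001 yawphi -0.546 z 0.0827 Fright 7.54 [-2.21 -7.57 -2.19] op 0.03189017256137652 ff 3.716420573182404
-0.52 0.0002 0.0036 -0.0083
-0.5 0.0003 0.0076 -0.0147
-0.48 0.0005 0.0116 -0.0211
-0.46 0.0009 0.0156 -0.0274
-0.44 0.0012 0.0195 -0.0338
-0.42 0.0017 0.0235 -0.0402
-0.4 0.0022 0.0275 -0.0465
-0.38 0.0029 0.0314 -0.0529
-0.36 0.0036 0.0354 -0.0593
-0.34 0.0043 0.0393 -0.0656
-0.32 0.0052 0.0432 -0.072
-0.3 0.0061 0.0471 -0.0784
-0.28 0.0072 0.051 -0.0847
-0.26 0.0082 0.0548 -0.0911
-0.24 0.0094 0.0586 -0.0975
-0.22 0.0107 0.0624 -0.1038
-0.2 0.012 0.0662 -0.1102
-0.18 0.0134 0.07 -0.1166
-0.16 0.0148 0.0737 -0.1229
-0.14 0.0164 0.0774 -0.1293
-0.12 0.018 0.081 -0.1357
-0.1 0.0197 0.0847 -0.142
```

Call:
{"method": "step_arm", "body": {
  "deltas": [
    {"hand": 32, "dp": [0.0003, 0.0076, 0], "twist": [0, 0, -0.0147]},
    {"hand": 32, "dp": [0.0009, 0.0156, 0], "twist": [0, 0, -0.0274]},
    {"hand": 32, "dp": [0.0017, 0.0235, 0], "twist": [0, 0, -0.0402]},
    {"hand": 32, "dp": [0.0029, 0.0314, 0], "twist": [0, 0, -0.0529]},
    {"hand": 32, "dp": [0.0043, 0.0393, 0], "twist": [0, 0, -0.0656]},
    {"hand": 32, "dp": [0.0061, 0.0471, 0], "twist": [0, 0, -0.0784]},
    {"hand": 32, "dp": [0.0082, 0.0548, 0], "twist": [0, 0, -0.0911]},
    {"hand": 32, "dp": [0.0107, 0.0624, 0], "twist": [0, 0, -0.1038]},
    {"hand": 32, "dp": [0.0134, 0.07, 0], "twist": [0, 0, -0.1166]},
    {"hand": 32, "dp": [0.0164, 0.0774, 0], "twist": [0, 0, -0.1293]},
    {"hand": 32, "dp": [0.0164, 0.0774, 0], "twist": [0, 0, -0.1293]},
    {"hand": 32, "dp": [0.0164, 0.0774, 0], "twist": [0, 0, -0.1293]},
    {"hand": 32, "dp": [0.0164, 0.0774, 0], "twist": [0, 0, -0.1293]}
  ]
}}

```text
time_s: 13.67
tcp_pos: [0.4472, -0.3175, 0.0826]
ee_rot: [-3.141, -0.0, -0.177]
contact_force: [-0.5, -0.1, 0.5]
opening: 0.0321
finger_force: 0.2
```

```bash
python3 st.py;python3 tab.py; python3 -c "
from plan import *
s=r.state();p=np.array(s['tcp_pos'][:2]);y=s['ee_rot'][2]
for o in rows(np.arange(-.15,.05,.01),p,y):print(*o)"
```

```text
t 13.6667 phi -0.161 rad 0.0994 yawphi -0.140 z 0.0826 Fright 0.17 [-0.52 -0.08  0.47] op 0.032097847436970445 ff 0.17053978095646016
wrist lever_tab 0.76 yg 0.0274 th -0.283
wrist track 0.97 yg -0.0025 th 0.033
-0.15 -0.0012 0.0016 0.0037
-0.14 -0.0012 0.0036 0.0005
-0.13 -0.0012 0.0056 -0.0027
-0.12 -0.0011 0.0076 -0.0058
-0.11 -0.0011 0.0096 -0.009
-0.1 -0.001 0.0116 -0.0122
-0.09 -0.0009 0.0136 -0.0154
-0.08 -0.0008 0.0156 -0.0186
-0.07 -0.0007 0.0176 -0.0218
-0.06 -0.0006 0.0196 -0.0249
-0.05 -0.0004 0.0216 -0.0281
-0.04 -0.0002 0.0235 -0.0313
-0.03 -0.0 0.0255 -0.0345
-0.02 0.0002 0.0275 -0.0377
-0.01 0.0005 0.0295 -0.0409
0.0 0.0007 0.0315 -0.044
0.01 0.001 0.0335 -0.0472
0.02 0.0013 0.0354 -0.0504
0.03 0.0016 0.0374 -0.0536
0.04 0.002 0.0394 -0.0568
```

Call:
{"method": "step_arm", "body": {
  "deltas": [
    {"hand": 32, "dp": [-0.0012, 0.0036, 0], "twist": [0, 0, 0.0]},
    {"hand": 32, "dp": [-0.0011, 0.0076, 0], "twist": [0, 0, -0.0058]},
    {"hand": 32, "dp": [-0.001, 0.0116, 0], "twist": [0, 0, -0.0122]},
    {"hand": 32, "dp": [-0.0009, 0.0136, 0], "twist": [0, 0, -0.0154]},
    {"hand": 32, "dp": [-0.0008, 0.0156, 0], "twist": [0, 0, -0.0186]},
    {"hand": 32, "dp": [-0.0008, 0.0156, 0], "twist": [0, 0, -0.0186]}
  ]
}}

```text
time_s: 14.47
tcp_pos: [0.4447, -0.3265, 0.0827]
ee_rot: [3.141, 0.0, -0.117]
contact_force: [0.3, 0.9, 0.3]
opening: 0.0317
finger_force: 0.0
```

```bash
python3 st.py;python3 tab.py
```

```text
t 14.4667 phi -0.068 rad 0.1005 yawphi -0.080 z 0.0827 Fright -0.96 [0.31 0.93 0.34] op 0.031671277463846924 ff 3.4288298866869127e-06
wrist lever_tab 0.85 yg 0.0160 th -0.162
wrist track 0.72 yg -0.0015 th 0.020
```

```bash
python3 -c "
from h import *
p=r.read_camera('wrist');save(p,'w5.png',(180,80,460,320),2.5)"
```

```text
(no output)
```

View pics/w5.png

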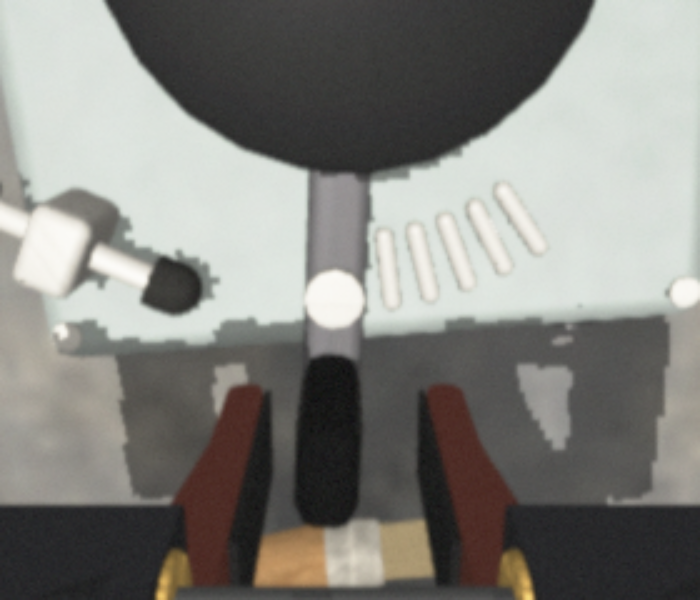

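In w5, five ribs show to the right of the lever and two are hidden under it, so it has clicked into notch 1 and the fingers are clear of the tab. Next is the click to notch 2, a 0.12 rad arc.

Call:
{"method": "step_arm", "body": {
  "deltas": [
    {"hand": 32, "dp": [0, 0, 0], "twist": [0, 0, 0]},
    {"hand": 32, "dp": [0, 0, 0], "twist": [0, 0, 0]},
    {"hand": 32, "dp": [0, 0, 0], "twist": [0, 0, 0]},
    {"hand": 32, "dp": [0, 0.004, 0], "twist": [0, 0, -0.0064]},
    {"hand": 32, "dp": [0.0002, 0.008, 0], "twist": [0, 0, -0.0127]},
    {"hand": 32, "dp": [0.0004, 0.012, 0], "twist": [0, 0, -0.0191]},
    {"hand": 32, "dp": [0.0006, 0.016, 0], "twist": [0, 0, -0.0255]},
    {"hand": 32, "dp": [0.001, 0.02, 0], "twist": [0, 0, -0.0318]},
    {"hand": 32, "dp": [0.001, 0.02, 0], "twist": [0, 0, -0.0318]}
  ]
}}

```text
time_s: 15.57
tcp_pos: [0.4446, -0.3355, 0.0826]
ee_rot: [-3.141, -0.0, -0.015]
contact_force: [0.5, 2.0, 0.8]
opening: 0.032
finger_force: 1.2
```

```bash
python3 st.py;python3 tab.py
```

```text
t 15.5667 phi 0.022 rad 0.1002 yawphi 0.022 z 0.0826 Fright -2.03 [0.46 2.02 0.84] op 0.03201382010745119 ff 1.1798071913653985
wrist lever_tab 0.76 yg 0.0088 th -0.089
wrist track 0.57 yg -0.0032 th 0.044
```

Call:
{"method": "step_arm", "body": {
  "deltas": [
    {"hand": 32, "dp": [0, 0.002, 0], "twist": [0, 0, -0.0032]},
    {"hand": 32, "dp": [0, 0.004, 0], "twist": [0, 0, -0.0064]},
    {"hand": 32, "dp": [0, 0.004, 0], "twist": [0, 0, -0.0064]}
  ]
}}

```text
time_s: 16.12
tcp_pos: [0.4443, -0.3384, 0.0827]
ee_rot: [3.14, -0.0, 0.004]
contact_force: [0.2, 0.4, -0.3]
opening: 0.032
finger_force: 0.1
```

```bash
python3 st.py;python3 tab.py
```

```text
t 16.1167 phi 0.051 rad 0.1004 yawphi 0.041 z 0.0827 Fright -0.43 [ 0.19  0.43 -0.26] op 0.03204891592951832 ff 0.06479148696598713
wrist lever_tab 0.75 yg 0.0057 th -0.058
wrist track 0.94 yg -0.0029 th 0.039
```

Call:
{"method": "step_arm", "body": {
  "deltas": [
    {"hand": 32, "dp": [0, 0, 0], "twist": [0, 0, 0]},
    {"hand": 32, "dp": [0, 0, 0], "twist": [0, 0, 0]},
    {"hand": 32, "dp": [0, 0, 0], "twist": [0, 0, 0]}
  ]
}}

```text
time_s: 16.67
tcp_pos: [0.4445, -0.3377, 0.0826]
ee_rot: [3.142, -0.0, 0.003]
contact_force: [-0.3, 0.8, 0.8]
opening: 0.0321
finger_force: 0.0
```

```bash
python3 st.py; python3 -c "
from h import *
p=r.read_camera('wrist');save(p,'w6.png',(180,80,460,320),2.5)
m=cv2.imread('pics/w5.png')
for n,im in (('w5',cv2.resize(m,(280,240))[:,:,::-1]),('now',p['image'][80:320,180:460])):
  for row in (155,165): print(n,row,[int(c) for c in im[row,80:190:2].max(-1)])"
```

```text
t 16.6667 phi 0.044 rad 0.1003 yawphi 0.040 z 0.0826 Fright -0.81 [-0.29  0.81  0.81] op 0.03212648802173768 ff 0.0
w5 155 [91, 93, 114, 159, 161, 153, 106, 87, 81, 77, 78, 80, 84, 83, 82, 86, 87, 87, 83, 86, 59, 30, 23, 25, 23, 20, 20, 23, 27, 23, 17, 31, 66, 81, 84, 83, 84, 83, 80, 81, 77, 76, 79, 76, 69, 76, 81, 78, 78, 75, 77, 81, 86, 87, 86]
w5 165 [90, 91, 95, 121, 103, 78, 76, 78, 78, 76, 77, 70, 40, 31, 58, 94, 96, 96, 96, 80, 38, 22, 22, 24, 20, 21, 26, 19, 27, 23, 24, 28, 51, 81, 78, 80, 79, 79, 76, 76, 76, 75, 77, 68, 33, 34, 60, 76, 78, 78, 78, 77, 78, 79, 79]
now 155 [105, 154, 158, 159, 159, 148, 99, 82, 78, 74, 75, 79, 78, 77, 77, 86, 52, 19, 22, 21, 25, 25, 26, 22, 25, 28, 18, 28, 67, 77, 78, 78, 79, 80, 77, 78, 79, 78, 82, 81, 82, 84, 88, 87, 74, 81, 77, 79, 78, 78, 78, 78, 83, 85, 84]
now 165 [89, 145, 158, 162, 105, 75, 75, 80, 77, 78, 79, 68, 36, 28, 55, 58, 27, 17, 23, 24, 25, 29, 24, 27, 24, 10, 26, 37, 65, 77, 77, 76, 77, 73, 77, 81, 81, 77, 76, 80, 80, 81, 88, 78, 29, 32, 59, 76, 77, 81, 74, 78, 76, 78, 81]
```

View pics/w6.png

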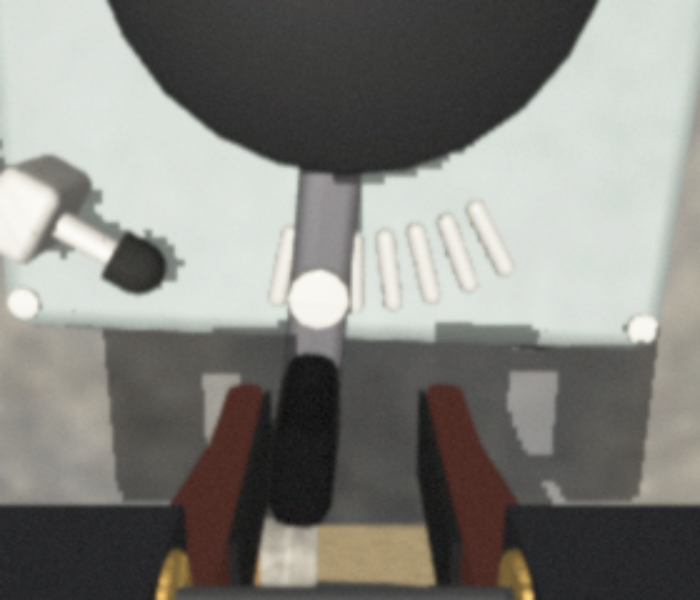

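Left of the lever one rib shows and right of it five, with one hidden. The lever is sitting on the crest of rib 2, so I'll nudge it a little further.

Call:
{"method": "step_arm", "body": {
  "deltas": [
    {"hand": 32, "dp": [0, 0.002, 0], "twist": [0, 0, -0.0032]},
    {"hand": 32, "dp": [0, 0.004, 0], "twist": [0, 0, -0.0064]},
    {"hand": 32, "dp": [0, 0.004, 0], "twist": [0, 0, -0.0064]},
    {"hand": 32, "dp": [0, 0.004, 0], "twist": [0, 0, -0.0064]}
  ]
}}

```text
time_s: 17.05
tcp_pos: [0.4444, -0.3398, 0.0826]
ee_rot: [3.142, -0.0, 0.023]
contact_force: [0.1, -0.2, 0.5]
opening: 0.0319
finger_force: 0.0
```

```bash
cat > gap.py <<'E'
from h import *
p=r.read_camera('wrist');im=p['image'].max(-1)[245].astype(int)
c=np.where(im[265:360]<45)[0]+265
print("dark cols row245",c.min() if len(c) else None,c.max() if len(c) else None,"(w5: 302-322, crest: 293-315)")
E
python3 st.py;python3 gap.py; python3 tab.py
```

```text
t 17.05 phi 0.065 rad 0.1003 yawphi 0.060 z 0.0826 Fright 0.18 [ 0.05 -0.18  0.48] op 0.03188916831937689 ff 0.0
dark cols row245 284 351 (w5: 302-322, crest: 293-315)
wrist lever_tab 0.57 yg 0.0005 th -0.005
wrist track 0.74 yg -0.0016 th 0.022
```

Call:
{"method": "step_arm", "body": {
  "deltas": [
    {"hand": 32, "dp": [0, 0, 0], "twist": [0, 0, 0]},
    {"hand": 32, "dp": [0, 0, 0], "twist": [0, 0, 0]},
    {"hand": 32, "dp": [0, 0, 0], "twist": [0, 0, 0]},
    {"hand": 32, "dp": [0, 0, 0], "twist": [0, 0, 0]},
    {"hand": 32, "dp": [0, 0, 0], "twist": [0, 0, 0]}
  ]
}}

```text
time_s: 17.82
tcp_pos: [0.4445, -0.3397, 0.0827]
ee_rot: [3.142, -0.0, 0.023]
contact_force: [-0.6, -0.4, 0.5]
opening: 0.0319
finger_force: 0.0
```

```bash
sed -i 's/\[245\]/[235]/;s/row245/row235/' gap.py; python3 st.py;python3 gap.py; python3 tab.py
```

```text
t 17.8167 phi 0.064 rad 0.1003 yawphi 0.060 z 0.0827 Fright 0.35 [-0.63 -0.37  0.47] op 0.03192649888060342 ff 0.0
dark cols row235 298 320 (w5: 302-322, crest: 293-315)
wrist track 0.96 yg -0.0028 th 0.039
```

Call:
{"method": "step_arm", "body": {
  "deltas": [
    {"hand": 32, "dp": [0, 0.004, 0], "twist": [0, 0, -0.0064]},
    {"hand": 32, "dp": [0.0002, 0.008, 0], "twist": [0, 0, -0.0127]},
    {"hand": 32, "dp": [0.0004, 0.012, 0], "twist": [0, 0, -0.0191]},
    {"hand": 32, "dp": [0.0006, 0.016, 0], "twist": [0, 0, -0.0255]},
    {"hand": 32, "dp": [0.0008, 0.018, 0], "twist": [0, 0, -0.0287]},
    {"hand": 32, "dp": [0.001, 0.02, 0], "twist": [0, 0, -0.0318]},
    {"hand": 32, "dp": [0.0012, 0.022, 0], "twist": [0, 0, -0.035]},
    {"hand": 32, "dp": [0.0014, 0.0239, 0], "twist": [0, 0, -0.0382]},
    {"hand": 32, "dp": [0.0014, 0.0239, 0], "twist": [0, 0, -0.0382]},
    {"hand": 32, "dp": [0.0014, 0.0239, 0], "twist": [0, 0, -0.0382]}
  ]
}}

```text
time_s: 19.0
tcp_pos: [0.4454, -0.352, 0.0827]
ee_rot: [3.141, -0.0, 0.143]
contact_force: [0.4, 0.3, -0.2]
opening: 0.0321
finger_force: 0.0
```

```bash
python3 st.py;python3 gap.py; python3 tab.py
```

```text
t 19.0 phi 0.187 rad 0.1005 yawphi 0.180 z 0.0827 Fright -0.23 [ 0.42  0.29 -0.19] op 0.032145395009612575 ff 0.0
dark cols row235 298 319 (w5: 302-322, crest: 293-315)
wrist lever_tab 0.36 yg -0.0017 th 0.029
wrist track 0.59 yg -0.0026 th 0.036
```

Same gap as after the last click and no force, so it's in notch 3. I'll pause, then push the fourth click the same way.

Call:
{"method": "step_arm", "body": {
  "deltas": [
    {"hand": 32, "dp": [0, 0, 0], "twist": [0, 0, 0]},
    {"hand": 32, "dp": [0, 0, 0], "twist": [0, 0, 0]},
    {"hand": 32, "dp": [0, 0, 0], "twist": [0, 0, 0]},
    {"hand": 32, "dp": [0, 0, 0], "twist": [0, 0, 0]},
    {"hand": 32, "dp": [0, 0, 0], "twist": [0, 0, 0]},
    {"hand": 32, "dp": [0, 0, 0], "twist": [0, 0, 0]}
  ]
}}

```text
time_s: 19.85
tcp_pos: [0.4454, -0.3516, 0.0826]
ee_rot: [-3.142, 0.0, 0.143]
contact_force: [-0.4, 0.1, 0.8]
opening: 0.0323
finger_force: 0.0
```

```bash
python3 st.py;python3 gap.py;python3 -c "
from h import *
p=r.read_camera('wrist');save(p,'w7.png',(180,80,460,320),2.5)"
```

```text
t 19.85 phi 0.183 rad 0.1003 yawphi 0.180 z 0.0826 Fright -0.17 [-0.42  0.11  0.78] op 0.0322932050029263 ff 0.0
dark cols row235 299 320 (w5: 302-322, crest: 293-315)
```

View pics/w7.png

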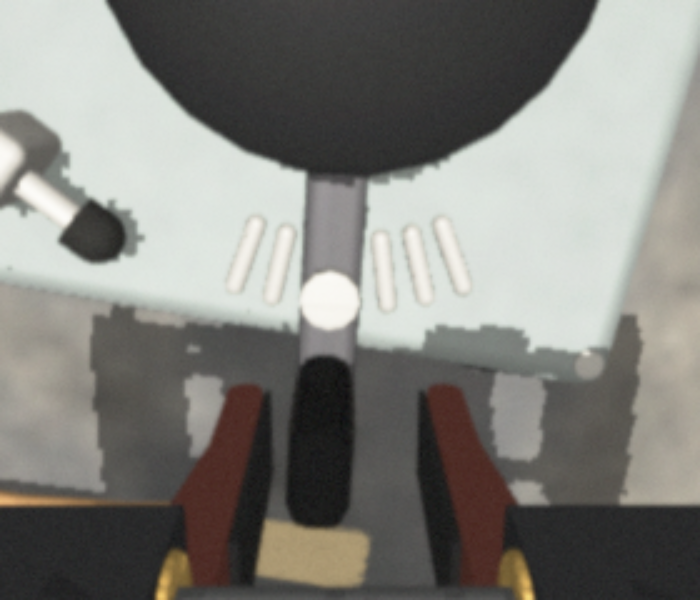

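Two ribs show on the left and three on the right, which confirms notch 3. Now the fourth click.

Call:
{"method": "step_arm", "body": {
  "deltas": [
    {"hand": 32, "dp": [0, 0.004, 0], "twist": [0, 0, -0.0064]},
    {"hand": 32, "dp": [0.0002, 0.008, 0], "twist": [0, 0, -0.0127]},
    {"hand": 32, "dp": [0.0004, 0.012, 0], "twist": [0, 0, -0.0191]},
    {"hand": 32, "dp": [0.0006, 0.016, 0], "twist": [0, 0, -0.0255]},
    {"hand": 32, "dp": [0.0008, 0.018, 0], "twist": [0, 0, -0.0287]},
    {"hand": 32, "dp": [0.001, 0.02, 0], "twist": [0, 0, -0.0318]},
    {"hand": 32, "dp": [0.0012, 0.022, 0], "twist": [0, 0, -0.035]},
    {"hand": 32, "dp": [0.0014, 0.0239, 0], "twist": [0, 0, -0.0382]},
    {"hand": 32, "dp": [0.0014, 0.0239, 0], "twist": [0, 0, -0.0382]},
    {"hand": 32, "dp": [0.0014, 0.0239, 0], "twist": [0, 0, -0.0382]}
  ]
}}

```text
time_s: 20.78
tcp_pos: [0.4478, -0.3637, 0.0827]
ee_rot: [3.141, 0.0, 0.263]
contact_force: [0.1, 0.5, 0.0]
opening: 0.0321
finger_force: 0.0
```

```bash
python3 st.py;python3 gap.py; python3 -c "
from h import *
p=r.read_camera('wrist');save(p,'w8.png',(180,80,460,320),2.5)"
```

```text
t 20.7833 phi 0.306 rad 0.1005 yawphi 0.300 z 0.0827 Fright -0.45 [0.08 0.49 0.03] op 0.03213384098714851 ff 0.0
dark cols row235 298 319 (w5: 302-322, crest: 293-315)
```

View pics/w8.png

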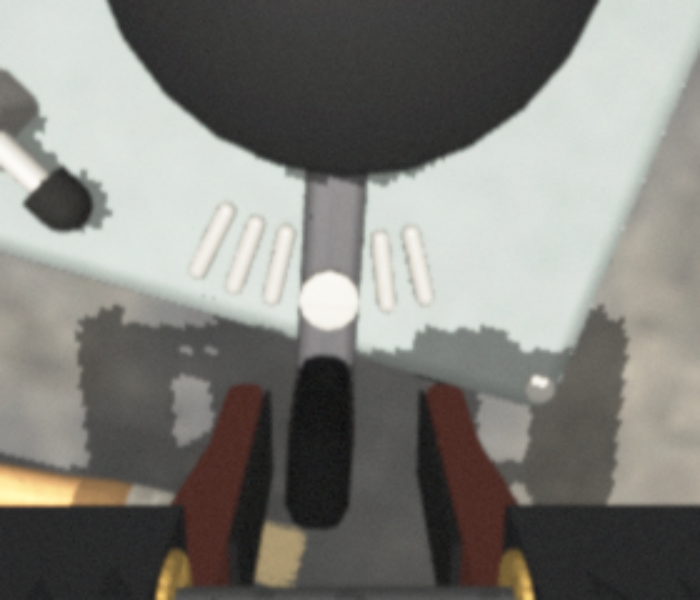

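Three ribs on the left and two on the right: notch 4. I'll centre the fingers to clear the tab, then retract straight up.

Call:
{"method": "step_arm", "body": {
  "deltas": [
    {"hand": 32, "dp": [0.0002, -0.004, 0], "twist": [0, 0, 0.0064]},
    {"hand": 32, "dp": [0.0004, -0.011, 0], "twist": [0, 0, 0.017]},
    {"hand": 32, "dp": [0.0004, -0.011, 0], "twist": [0, 0, 0.017]},
    {"hand": 32, "dp": [0.0004, -0.011, 0], "twist": [0, 0, 0.017]},
    {"hand": 32, "dp": [0.0004, -0.011, -0.03], "twist": [0, 0, 0.017]},
    {"hand": 32, "dp": [0.0004, -0.011, -0.07], "twist": [0, 0, 0.017]},
    {"hand": 32, "dp": [0.0004, -0.011, -0.12], "twist": [0, 0, 0.017]},
    {"hand": 32, "dp": [0.0004, -0.011, -0.2], "twist": [0, 0, 0.017]},
    {"hand": 32, "dp": [0.0004, -0.011, -0.2], "twist": [0, 0, 0.017]},
    {"hand": 32, "dp": [0.0004, -0.011, -0.2], "twist": [0, 0, 0.017]},
    {"hand": 32, "dp": [0.0004, -0.011, -0.2], "twist": [0, 0, 0.017]},
    {"hand": 32, "dp": [0.0004, -0.011, -0.2], "twist": [0, 0, 0.017]}
  ]
}}

```text
time_s: 21.88
tcp_pos: [0.4462, -0.3573, 0.1815]
ee_rot: [-3.14, 0.001, 0.21]
contact_force: [-0.4, -0.5, -0.1]
opening: 0.032
finger_force: 0.0
```

```bash
python3 st.py; python3 tab.py
```

```text
t 21.8833 phi 0.240 rad 0.1006 yawphi 0.247 z 0.1815 Fright 0.41 [-0.43 -0.51 -0.11] op 0.032040741817827956 ff 0.0
wrist lever_tab 0.75 yg -0.0221 th 0.228
wrist track 0.68 yg -0.0033 th 0.044
top lever_tab 0.69 yg 0.2271 th -1.025
```

The wrist camera puts the tab at y = -22 mm, which is notch 4, and the gripper is clear. Handing in.

```bash
python3 -c "
from station import r
print(r.hand_in())"
```

```text
the job is handed in; nothing more can be done
None
```

The grinder is set to grind four and handed in, though no verdict came back: I held the lever on the zero stop at about 7.5 N, clicked it right through notches 1 to 4 with a pause in each (on the way to notch 2 it sat briefly on the rib), and let go in notch 4.

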